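# Find the die case that rattles and hand it over

### The job

Clear the handover mat by moving the glass bottle from it into the small wooden tray, standing upright on the tray's floor and let go. Then pick up the black die cases and shake them to and fro lengthwise to find the one whose insert rattles; put any sound case back flat where it stood, and finish holding the rattling case in the gripper, level and still, about 15 cm above the middle of the cork mat. Do not tip the bottle over, and leave everything else on the bench where it is.

Things in the scene. Friction and masses are not known exactly. Their poses are not given: they have to be found in the camera images.
- case_a: one of three outwardly identical sealed black plastic cases, 96 (its x) x 50 (its y) x 36 mm high, about 0.4 kg, flat on the table. Each holds a steel insert: fixed in two cases, loose in one (drawn anew each time); the loose one slides end to end along x when shaken or tipped. Origin: centre of the underside, z up; two small steel latches at the -x end
- case_b: one of three outwardly identical sealed black plastic cases, 96 (its x) x 50 (its y) x 36 mm high, about 0.4 kg, flat on the table. Each holds a steel insert: fixed in two cases, loose in one (drawn anew each time); the loose one slides end to end along x when shaken or tipped. Origin: centre of the underside, z up; two small steel latches at the -x end
- case_c: one of three outwardly identical sealed black plastic cases, 96 (its x) x 50 (its y) x 36 mm high, about 0.4 kg, flat on the table. Each holds a steel insert: fixed in two cases, loose in one (drawn anew each time); the loose one slides end to end along x when shaken or tipped. Origin: centre of the underside, z up; two small steel latches at the -x end
- insert_a (a joint): place (m) of the 0.23 kg insert in case_a along that case's x: 0 middle, where all start. Fixed: stays within 0.002. Loose: slides to -0.015 or +0.015 if jerked lengthwise or tipped over 10 degrees. With a case gripped across its width, a loose insert going from stop to stop changes the moment about the gripping line by about 0.07 N m; a fixed one by under 0.01
- insert_b (a joint): place (m) of the 0.23 kg insert in case_b along that case's x: 0 middle, where all start. Fixed: stays within 0.002. Loose: slides to -0.015 or +0.015 if jerked lengthwise or tipped over 10 degrees. With a case gripped across its width, a loose insert going from stop to stop changes the moment about the gripping line by about 0.07 N m; a fixed one by under 0.01
- insert_c (a joint): place (m) of the 0.23 kg insert in case_c along that case's x: 0 middle, where all start. Fixed: stays within 0.002. Loose: slides to -0.015 or +0.015 if jerked lengthwise or tipped over 10 degrees. With a case gripped across its width, a loose insert going from stop to stop changes the moment about the gripping line by about 0.07 N m; a fixed one by under 0.01
- bottle: small amber glass bottle with black cap, closed, diameter 42 mm, height 110 mm with cap (body straight up to about 65 mm, then a narrower neck), 0.16 kg; stands upright on the cork mat at the start. Origin: centre of its underside, z up
- mat: cork handover mat, fixed, 140 x 140 x 3 mm, flat on the table. Origin: centre of its underside; its top is at z = 0.003
- tray: small light-wood tray, fixed, outside 150 (its x) x 130 (its y) mm, rim 18 mm wide and 16 mm high, so the flat inner floor is 114 x 94 mm, 6 mm above the table. Origin: centre of its underside
- jar: bystander, to be left alone: glass jar with steel cap, diameter 60, height 65 mm, origin under its centre
- medal: bystander, to be left alone: brass medal lying flat, diameter 60, 5 mm thick, origin under its centre
- medal_stack: bystander, to be left alone: stack of five such medals, 30 mm high, origin under its centre
- pick: bystander, to be left alone: setting pick like a small screwdriver lying on the table, 140 mm long along its x
- brush: bystander, to be left alone: small brush lying on the table, 160 mm long along its x
- stone_box: bystander, to be left alone: open black box 100 x 70 x 25 mm, origin under its centre
- cup: bystander, to be left alone: white ceramic cup, diameter 72, height 90 mm, origin under its centre

How it is judged:
By the outcome, as a careful person would: the job done as asked, in the order asked, and still so for the second after the job is handed in, while the arm keeps its last pose, push and grip.
It also fails if it takes over 72 s, if anything falls off the work surface, if the arm or the gripper's body presses on something with over 40 N, if the wrist force passes 120 N, or if a joint passes its speed limit or range.

### The arm

A 6-joint arm with a two-finger parallel gripper is mounted at the origin on the work surface. World frame = base frame: x ahead of the robot, y to its left, z up, the work surface at z = 0. Lengths are in m, angles in degrees, forces in N, time in s.
With the tool pointing down it reaches from about 0.4 to 0.825 m from the base axis. Payload 7 kg.
Tool frame: the origin (TCP) lies midway between the tips of the shut fingers; the grasp point (between the pads) lies 19 mm behind it; z points along the fingers, y is the line along which they close (so a half turn about z gives the same grasp; the last joint's range is limited). The gripper opens to 88 mm and grips with 3 to 60 N. Pads are 19 mm wide; open, the fingers measure 130 mm over their backs; the gripper's body (78 mm by 193 mm) begins 47 mm behind the grasp point.
Start: joints at [-53.451, 20.546, 0.682, 0, -70.136, -16.507], TCP at [0.231, -0.634, 0.227] pointing down, gripper open.
Joint ranges: [-176.03, 176.03], [-82.01, 121.73], [-58.28, 71.71], [-173.87, 95.51], [-174.79, -0.11], [-173.66, 173.66]. Speed limits (degrees/s): [136.94, 136.94, 172.46, 180, 180, 180].

### API

Orientations are given as a 3x3 rotation matrix whose columns are the frame's x, y, z axes.
In Python, from rig import robot gives the robot as it stands. Calls block until the motion is done:
- robot.goto(position, orientation): joint-space move of the TCP to a pose.
- robot.servo_line(position, ori=None, speed=0.15): straight line of the TCP; ori=None keeps the orientation; speed is the mean speed in m/s.
- robot.movej(angles): joint-space move.
- robot.move_gripper(opening): opening from 0.0 (shut) to 1.0 (fully open); the grip force is fixed at half the most; returns when the fingers have stopped.
- robot.dwell(seconds).
- robot.ik(position, orientation): joint angles nearest the present ones, or None.
- robot.grab_frame(name): name is "scene" or "top" or "wrist"; returns (picture, depth): 384x512x3 uint8, red, green, blue; 384x512 float32, m along the optical axis (not along the pixel's ray), 0 where there is no reading.
- robot.camera_info(name): a dict with "vfov" (degrees; the focal length in pixels is half the picture's height over the tangent of half this angle, whatever the lens; pixels are square), "cx", "cy" (the principal point, pixels), "k1" (the pictures are not rectified: a ray, as slopes to the right and down, at radius r is drawn at 1 + k1 r^2 times it, then the intrinsics apply), "view" (4x4, takes a point from world to camera coordinates); the wrist camera has in their place "T_tool_cam" (4x4, takes a point from camera to tool coordinates, whose origin is the TCP and whose axes are the flange's). Camera axes: x right, y down, z forward; pixel columns grow to the right and rows downward; lengths in m; the calibration is good to about 2 mm. A picture is of the moment at which its call begins: read the wrist's pose just before it. camera_info takes no time and is no camera call.
A pose or a line that the arm cannot do raises robot.Unreachable and nothing moves.
- robot.job_done(): hands the job in; it is judged then, once.
Readings, each from a call of its own:
- robot.read_t(): time.
- robot.read_qpos(): joint angles.
- robot.read_qvel(): joint speeds.
- robot.read_effort(): joint torques, N m.
- robot.read_position(): TCP position.
- robot.read_tcp_rot(): TCP orientation.
- robot.read_force(): force on the tool from outside, world axes, zero at the start.
- robot.read_ft_torque(): the same for the moment, N m.
- robot.read_grip_width(): opening from 0.0 (shut) to 1.0 (fully open).
- robot.read_finger_force(): force on a finger pad.
Only numpy, scipy, OpenCV 4.12 (cv2) and the standard library are available. Lean on these libraries where they do the work, as an engineer would, in place of code of your own. Each camera call takes 0.05 s, during which the arm holds its last target. There are 200 camera calls.

## Working session

There is one attempt and no reset: what is moved stays moved. The work goes in short steps, each a Python script; the robot and the scene stay as the last script left them, time stands still between calls to the robot, and variables do not carry over. Pictures are saved under pics/ and viewed, at most 10 in all, crops included, and the job is handed in when it is done.

```bash
ls; mkdir -p pics
python3 - <<'E'
from rig import robot
import cv2,numpy as np
for n in("top","scene"):
    p,d=robot.grab_frame(n); np.savez(f"pics/{n}0.npz",p=p,d=d); cv2.imwrite(f"pics/{n}0.png",p[:,:,::-1]); print(n,robot.camera_info(n))
print(robot.camera_info("wrist"),robot.read_t(),robot.read_tcp_rot())
E
```

```text
pics
top {'vfov': 48.2570210950852, 'cx': 250.8606792811557, 'cy': 191.33142990148272, 'k1': -0.00812189517513343, 'view': array([[-2.34526409e-02, -9.99717674e-01, -3.81383426e-03,
         1.11380316e-01],
       [-9.78159686e-01,  2.37346675e-02, -2.06495265e-01,
         5.76800368e-01],
       [ 2.06527486e-01, -1.11232038e-03, -9.78440167e-01,
         1.15816090e+00],
       [ 0.00000000e+00,  0.00000000e+00,  0.00000000e+00,
         1.00000000e+00]])}
scene {'vfov': 42.51836407996609, 'cx': 256.2031193113935, 'cy': 198.6524268478228, 'k1': -0.09502469185481059, 'view': array([[ 0.78926263,  0.61401602, -0.00698755, -0.49349336],
       [ 0.37132338, -0.48630422, -0.79096596, -0.11927263],
       [-0.48906385,  0.62168524, -0.61182025,  1.84263023],
       [ 0.        ,  0.        ,  0.        ,  1.        ]])}
{'vfov': 69.67686063855629, 'cx': 251.1931579963174, 'cy': 189.72118884110773, 'k1': -0.0653989452687116, 'T_tool_cam': array([[-5.74211438e-04, -9.54221249e-01, -2.99101116e-01,
         8.10886664e-02],
       [ 9.99999814e-01, -4.86785511e-04, -3.66799876e-04,
        -5.59970184e-04],
       [ 2.04410146e-04, -2.99101271e-01,  9.54221352e-01,
        -1.57325073e-01],
       [ 0.00000000e+00,  0.00000000e+00,  0.00000000e+00,
         1.00000000e+00]])} 0.1 [[-9.39494355e-01 -3.42563872e-01 -5.92321780e-04]
 [-3.42564367e-01  9.39493451e-01  1.30769623e-03]
 [ 1.08512949e-04  1.43148156e-03 -9.99998970e-01]]
```

View pics/top0.png

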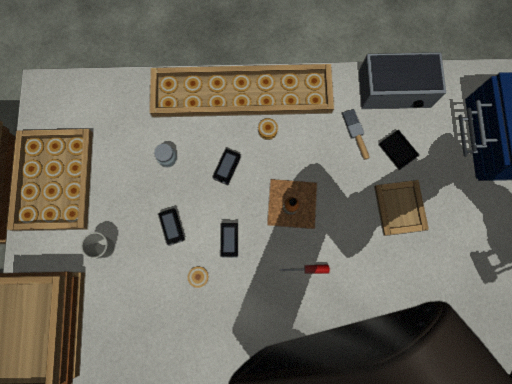

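View pics/scene0.png

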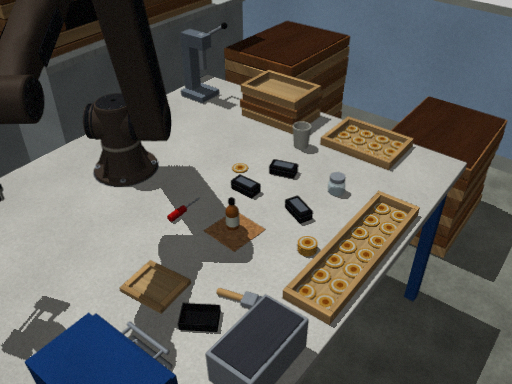

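The top view shows the cases at about (227,166), (171,226) and (229,239), the bottle on the mat at (292,202), and the tray at (401,208). The scene view agrees, with the bottle upright at (232,215).

```bash
cat > h.py <<'E'
import cv2,numpy as np
from rig import robot
def K(i,shape=(384,512)):
    f=shape[0]/2/np.tan(np.radians(i["vfov"])/2); return f
def undist(i,uv):
    f=K(i); d=(np.asarray(uv,float).reshape(-1,2)-[i["cx"],i["cy"]])/f; s=d.copy()
    for _ in range(8): s=d/(1+i["k1"]*(s**2).sum(1,keepdims=True))
    return s
def pose(i,tool=None):   # camera->world
    return np.linalg.inv(i["view"]) if tool is None else tool@i["T_tool_cam"]
def tool():
    T=np.eye(4);T[:3,:3]=robot.read_tcp_rot();T[:3,3]=robot.read_position();return T
def cast(i,uv,z,T=None):
    C=pose(i,T); s=undist(i,uv); r=np.c_[s,np.ones(len(s))]@C[:3,:3].T; o=C[:3,3]
    return o+r*((z-o[2])/r[:,2])[:,None]
def cloud(i,d,T=None):
    v,u=np.mgrid[:384,:512]; s=undist(i,np.c_[u.ravel(),v.ravel()])
    C=pose(i,T); p=np.c_[s,np.ones(len(s))]*d.reshape(-1,1)
    return (p@C[:3,:3].T+C[:3,3]).reshape(384,512,3)
def rect(xy):
    (c,(w,h),a)=cv2.minAreaRect(np.asarray(xy,np.float32)*1000)
    if w<h: w,h,a=h,w,a+90
    return np.array(c)/1000,w,h,(a+90)%180-90
E
python3 - <<'E'
from h import *
i=robot.camera_info("top"); z=np.load("pics/top0.npz"); p,d=z["p"],z["d"]
P=cloud(i,d); H=P[:,:,2]; ok=d>0
print("table z",np.median(H[280:300,100:180]))
hsv=cv2.cvtColor(p,cv2.COLOR_RGB2HSV)
for n,(u,v) in dict(c1=(227,166),c2=(171,226),c3=(229,239)).items():
    m=np.zeros((384,512),bool); m[v-26:v+26,u-24:u+24]=1
    print(n,"top z",np.median(H[v-4:v+5,u-4:u+5]))
    for lab,mm,zz in(("height",m&ok&(H>.026)&(H<.05),.036),("dark",m&(p.max(2)<90),.036)):
        k,l,st,_=cv2.connectedComponentsWithStats(mm.astype(np.uint8)); b=1+st[1:,4].argmax()
        vv,uu=np.nonzero(l==b); print(lab,len(uu),rect(cast(i,np.c_[uu,vv],zz)[:,:2]))
for n,(u,v,r) in dict(bottle=(292,202,20)).items():
    m=np.zeros((384,512),bool); m[v-r:v+r,u-r:u+r]=1
    for a,b in((.02,.13),(.09,.13)):
        q=P[m&ok&(H>a)&(H<b)]; print(n,a,len(q),q.mean(0),q.min(0),q.max(0))
    m2=m&(p.max(2)<60); vv,uu=np.nonzero(m2); print("cap px",uu.mean(),vv.mean(),len(uu),cast(i,[[uu.mean(),vv.mean()]],.11))
# mat by corners, tray
m=np.zeros((384,512),bool); m[172:236,258:326]=1
mm=m&(hsv[:,:,1]>90)&(hsv[:,:,0]<25); vv,uu=np.nonzero(mm); print("mat",rect(cast(i,np.c_[uu,vv],.003)[:,:2]))
m[:]=0; m[172:245,366:436]=1
for t in(60,80,100):
    mm=m&(hsv[:,:,1]>t)&(hsv[:,:,0]<25); k,l,st,_=cv2.connectedComponentsWithStats(mm.astype(np.uint8)); b=1+st[1:,4].argmax()
    vv,uu=np.nonzero(l==b); print("tray",t,len(uu),rect(cast(i,np.c_[uu,vv],.016)[:,:2]))
big=cv2.resize(p[140:270,140:440,::-1],None,fx=2.66,fy=2.66,interpolation=cv2.INTER_CUBIC); cv2.imwrite("pics/crop.png",np.clip(big.astype(float)*1.5,0,255))
E
```

```text
table z 0.0002363902526870687
c1 top z 0.036898513682479095
height 553 (array([0.66315912, 0.16949388]), 98.58452606201172, 51.099609375, -25.58959197998047)
dark 607 (array([0.66353723, 0.16676871]), 104.34247589111328, 52.794090270996094, -24.728309631347656)
c2 top z 0.03695018741561573
height 604 (array([0.4884696 , 0.33056851]), 97.619873046875, 51.351200103759766, 16.81214714050293)
dark 704 (array([0.49259207, 0.32659409]), 104.85511779785156, 57.4680061340332, 16.795377731323242)
c3 top z 0.03721853113099338
height 611 (array([0.44546896, 0.16440437]), 96.46477508544922, 48.56139373779297, -0.9638748168945312)
dark 598 (array([0.4525896 , 0.16368898]), 104.94999694824219, 48.07529067993164, -1.3494796752929688)
bottle 0.02 214 [ 0.53218981 -0.0108433   0.07928825] [ 0.51645125 -0.03351203  0.02151022] [0.55803046 0.00716048 0.11858808]
bottle 0.09 53 [ 0.53718378 -0.01362859  0.11117542] [ 0.52835053 -0.02406171  0.09000524] [ 0.54782944 -0.0047484   0.11858808]
cap px 294.4301886792453 203.40377358490565 265 [[ 0.53256613 -0.01950752  0.11      ]]
mat (array([ 0.55250702, -0.02320655]), 138.55197143554688, 137.86663818359375, -5.794731140136719)
tray 60 2281 (array([ 0.53141467, -0.34021747]), 150.10789489746094, 132.90585327148438, 5.857414245605469)
tray 80 2236 (array([ 0.53150488, -0.33982523]), 148.9803466796875, 132.1703338623047, 5.969476699829102)
tray 100 1915 (array([ 0.53161591, -0.34032141]), 147.5037384033203, 129.84556579589844, 5.894667148590088)[ WARN:0@0.417] global loadsave.cpp:1063 imwrite_ Unsupported depth image for selected encoder is fallbacked to CV_8U.
```

View pics/crop.png

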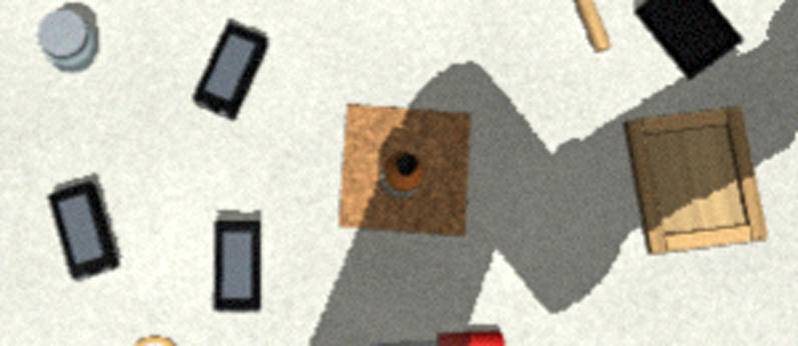

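The crop shows the cap at about full-image pixel (292,202). It also shows all three cases, and the tray clear. All measured sizes match the given ones, so next I refine the bottle with the wrist camera.

```bash
cat >> h.py <<'E'
def down(yaw):  # yaw = world angle of tool y; tool z down
    a=np.radians(yaw); y=np.array([np.cos(a),np.sin(a),0]); z=np.array([0,0,-1.]); return np.c_[np.cross(y,z),y,z]
def best(pos,yaw):
    q=robot.read_qpos(); c=[]
    for y in(yaw,yaw+180):
        R=down(y); j=robot.ik(pos,R)
        if j is not None: c.append((np.abs(np.array(j)-q).max(),y,R))
    return min(c,key=lambda t:t[0])[2]
def snap(name):
    T=tool(); p,d=robot.grab_frame("wrist"); cv2.imwrite(f"pics/{name}.png",p[:,:,::-1]); return T,p,d
E
python3 - <<'E'
from h import *
print("cap",cast(robot.camera_info("top"),[[291.9,201.7]],.112))
t=robot.read_t()
R=down(90); b=[.536,-.013,.19]
robot.goto(b,R); print(robot.read_t()-t,robot.read_position(),robot.read_qpos())
i=robot.camera_info("wrist"); T,p,d=snap("w1"); P=cloud(i,d,T); H=P[:,:,2]
np.savez("pics/w1.npz",p=p,d=d,T=T)
near=(abs(P[:,:,0]-.535)<.05)&(abs(P[:,:,1]+.015)<.05)&(d>0)
for a,c in((.012,.06),(.03,.06),(.075,.1),(.105,.12)):
    q=P[near&(H>a)&(H<c)]; print(a,c,len(q),q.mean(0).round(4),q.min(0).round(4),q.max(0).round(4)) if len(q) else 0
m=near&(H>.104)&(H<.125); vv,uu=np.nonzero(m); (c,r)=cv2.minEnclosingCircle(np.c_[uu,vv].astype(np.float32)); print("cap",c,r,np.median(H[m]),cast(i,[c],np.median(H[m]),T))
E
```

```text
cap [[ 0.53705219 -0.01266683  0.112     ]]
2.4583 [ 0.53607136 -0.01352428  0.19002134] [ 1.95161220e+01  9.11253513e+00 -1.98880818e+01  5.84955474e-03
 -6.09999857e+01 -1.09553180e+02]
0.012 0.06 273 [ 0.5216 -0.0159  0.0411] [ 0.5175 -0.0374  0.0128] [0.5379 0.0045 0.0597]
0.03 0.06 207 [ 0.5217 -0.0159  0.0469] [ 0.5175 -0.0374  0.03  ] [0.5379 0.0045 0.0597]
0.075 0.1 549 [ 0.532  -0.016   0.0816] [ 0.5206 -0.0339  0.075 ] [0.5508 0.0012 0.0999]
0.105 0.12 409 [ 0.5379 -0.0162  0.1116] [ 0.5288 -0.0263  0.1052] [ 0.5489 -0.0061  0.1139]
cap (249.0, 198.6086883544922) 11.779827117919922 0.11197785002777769 [[ 0.53736938 -0.01606279  0.11197785]]
```

View pics/w1.png

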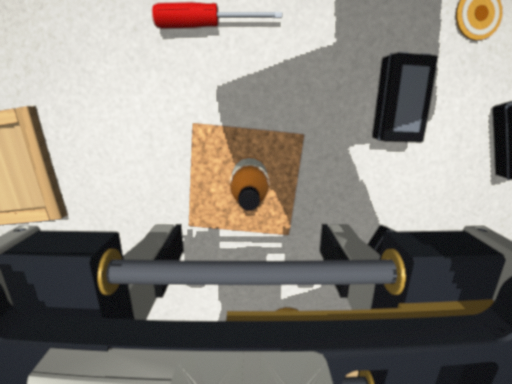

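The wrist view shows the bottle upright between the open fingers, cap at (249,199). Its centre is about (0.538, -0.016).

Run:
```python
from h import *
t=robot.read_t(); S=robot.servo_line
S([.538,-.0163,.052],speed=.12); f0=robot.read_force()
print("down",robot.read_position(),f0)
robot.move_gripper(0.0); w=robot.read_grip_width()*88; print("w mm",w,robot.read_finger_force(),robot.read_t()-t)
if w>35:
    S([.538,-.0163,.12],speed=.15); print("dF",np.array(robot.read_force())-f0)
    S([.5315,-.340,.12],speed=.2); S([.5315,-.340,.063],speed=.12)
    S([.5315,-.340,.0555],speed=.03); print("F",robot.read_force(),robot.read_grip_width()*88,robot.read_t()-t)
    robot.move_gripper(.75); robot.dwell(.2); S([.5315,-.340,.19],speed=.15)
T,p,d=snap("w2"); print(robot.read_t())
i=robot.camera_info("wrist"); P=cloud(i,d,T); H=P[:,:,2]; m=(H>.105)&(H<.13)&(abs(P[:,:,0]-.53)<.05)&(abs(P[:,:,1]+.34)<.05)&(d>0)
print(m.sum(),P[m].mean(0) if m.any() else 0)
```

```text
down [ 0.5384897  -0.01617221  0.05263723] [-0.84536181 -0.83190401  1.46475128]
w mm 40.970225480423885 29.99968241667375 2.1084000000000005
dF [ 0.84897582  0.37590504 -3.14472589]
F [-0.71622493  0.33492685 -1.21122871] 41.485443068466225 5.5
10.0667
438 [ 0.53098381 -0.3399952   0.11432332]
```

View pics/w2.png

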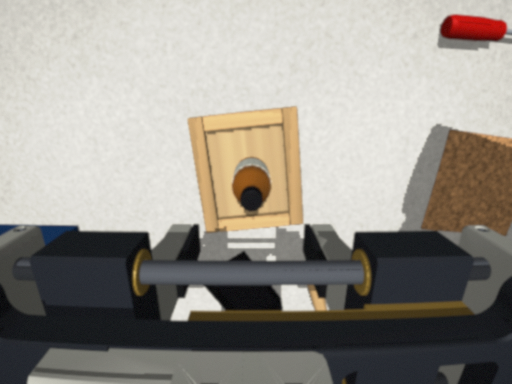

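The bottle stands upright inside the tray, with its cap at (252,198), and it is released. Next are the cases, starting with the nearest one.

```bash
cat >> h.py <<'E'
def look(c,name):
    i=robot.camera_info("wrist"); T,p,d=snap(name); P=cloud(i,d,T); H=P[:,:,2]
    m=(d>0)&(H>.029)&(H<.045)&(np.hypot(P[:,:,0]-c[0],P[:,:,1]-c[1])<.07)
    k,l,st,_=cv2.connectedComponentsWithStats(m.astype(np.uint8)); b=1+st[1:,4].argmax()
    r=rect(P[l==b][:,:2]); print("look",r,np.median(H[l==b])); return r
def test(c,ang,n=2):
    """hover over case, refine, grip, lift, shake; leaves it held above its place. returns place, R, moments"""
    R=best([*c,.17],ang+90); t=robot.read_t(); robot.goto([*c,.17],R)
    r=look(c,f"case{int(t*10)}")
    if not(90<r[1]<103 and 45<r[2]<56): print("bad size"); return
    c,ang=r[0],r[3]; R=best([*c,.1],ang+90)
    robot.goto([*c,.09],R); robot.servo_line([*c,.007],speed=.12)
    robot.move_gripper(0.0); w=robot.read_grip_width()*88; print("w",w,robot.read_position(),robot.read_force(),robot.read_t()-t)
    if not 44<w<55: print("bad grip"); return
    S=robot.servo_line; S([*c,.11],speed=.15)
    return c,ang,R,shake(c,ang,R,n)
def shake(c,ang,R,n=2,v=.3):
    S=robot.servo_line; u=np.array([np.cos(np.radians(ang)),np.sin(np.radians(ang)),0]); o=np.array([*c,.11]); M=[]
    for k in range(n):
        for s in(1,-1):
            S(o+s*.03*u,speed=v); robot.dwell(.4)
            M.append(np.mean([np.array(robot.read_ft_torque())@R[:,1] for _ in range(5)]))
    print("M",np.round(M,4),"F",robot.read_force(),"w",robot.read_grip_width()*88,robot.read_t()); return M
def back(c):
    S=robot.servo_line; S([*c,.11]); S([*c,.015],speed=.12); S([*c,.0075],speed=.03)
    print("F",robot.read_force()); robot.move_gripper(1.0); S([*c,.09],speed=.15); print("t",robot.read_t())
E
python3 - <<'E'
from h import *
robot.servo_line([.5,-.2,.2],speed=.3); robot.move_gripper(1.0)
r=test(np.array([.4455,.164]),-1.); print(r)
E
```

```text
look (array([0.44657407, 0.16272243]), 97.27409362792969, 50.05129623413086, -1.2422714233398438) 0.03536357053825012
w 50.33939714793463 [0.44662582 0.1627887  0.00707228] [-0.62507683 -0.91719399  1.38008836] 3.3917
M [-0.0464 -0.0158  0.0249 -0.004 ] F [ 0.11531448  0.3522608  -3.77323494] w 49.96505366232661 18.45
(array([0.44657407, 0.16272243]), -1.2422714233398438, array([[-0.99976496,  0.02168003,  0.        ],
       [ 0.02168003,  0.99976496,  0.        ],
       [ 0.        ,  0.        , -1.        ]]), [np.float64(-0.04638206197113979), np.float64(-0.015844276018806943), np.float64(0.024924316322999518), np.float64(-0.0039655192705838616)])
```

The moments are noisy, so I check the noise and average for longer.

```bash
python3 - <<'E'
s=open('h.py').read()
s=s.replace("robot.dwell(.4)\n            M.append(np.mean([np.array(robot.read_ft_torque())@R[:,1] for _ in range(5)]))","robot.dwell(.25); M.append(meas(R))")
s+='''def meas(R,n=25):
    a=[]
    for _ in range(n):
        robot.dwell(.02); a.append(np.array(robot.read_ft_torque())@R[:,1])
    print("meas",np.round([np.mean(a),np.std(a),np.mean(a[:8]),np.mean(a[-8:])],4)); return np.mean(a)
'''
open('h.py','w').write(s)
E
python3 - <<'E'
from h import *
c=np.array([.44657,.16272]); R=robot.read_tcp_rot()
shake(c,-1.24,R,2,.35)
E
```

```text
meas [-0.0061  0.0327 -0.0078 -0.0081]
meas [-0.0177  0.0333 -0.0271 -0.0079]
meas [-0.0029  0.026  -0.0068  0.0101]
meas [-0.0219  0.0256 -0.0267 -0.025 ]
M [-0.0061 -0.0177 -0.0029 -0.0219] F [-0.39028613 -0.34038857 -3.96579804] w 50.367167503831546 22.4167
```

Stop to stop, this case changes by about 0.015 N·m with a standard error near 0.006. That is far from 0.07, so it is sound. I put it back and test the next.

Run:
```python
from h import *
back([.44657,.16272]); print(look([.4466,.1627],"back3"))
r=test(np.array([.4885,.3305]),16.8); print(r)
```

```text
F [ 0.32445529 -0.58520033 -3.74538662]
t 25.6333
look (array([0.44663309, 0.16233875]), 97.47545623779297, 50.18770980834961, -1.2925872802734375) 0.03534619155887911
(array([0.44663309, 0.16233875]), 97.47545623779297, 50.18770980834961, -1.2925872802734375)
look (array([0.48886142, 0.32954865]), 96.85749816894531, 50.09013748168945, 16.755048751831055) 0.0352936110687849
w 49.97864219798886 [0.48889976 0.32962513 0.00707822] [-0.09154743 -0.85854643  2.07094796] 2.7917000000000023
meas [0.0381 0.0321 0.0415 0.0374]
meas [-0.038   0.0307 -0.0353 -0.0367]
meas [0.0412 0.0258 0.0373 0.043 ]
meas [-0.033   0.0298 -0.027  -0.0303]
M [ 0.0381 -0.038   0.0412 -0.033 ] F [-0.62957579 -0.58876834 -4.43063202] w 50.06355226195206 33.275
(array([0.48886142, 0.32954865]), 16.755048751831055, array([[-0.95754596, -0.28828065,  0.        ],
       [-0.28828065,  0.95754596,  0.        ],
       [-0.        ,  0.        , -1.        ]]), [np.float64(0.03806705403483972), np.float64(-0.03799816046052925), np.float64(0.041215870737957926), np.float64(-0.03296298883653339)])
```

This case swings 0.075 N·m on each reversal, so it is the rattler. I cross-check the mat's centre in the earlier wrist picture, then carry the case there.

Run:
```python
from h import *
z=np.load("pics/w1.npz"); i=robot.camera_info("wrist"); p=z["p"]
hsv=cv2.cvtColor(p,cv2.COLOR_RGB2HSV); m=np.zeros((384,512),bool); m[115:232,180:310]=1
m&=(hsv[:,:,1]>90)&(hsv[:,:,0]<25); vv,uu=np.nonzero(m); q=cast(i,np.c_[uu,vv],.003,z["T"])[:,:2]; r=rect(q); print("mat wrist (far edge may be hidden)",r)
S=robot.servo_line; x,y=.5525,-.0225
S([.489,.3295,.16],speed=.1); S([x,y,.16],speed=.15); robot.dwell(.5)
print(robot.read_position(),robot.read_tcp_rot()[:,2],robot.read_grip_width()*88,np.abs(robot.read_qvel()).max(),robot.read_t())
for n in("scene","top"):
    p,d=robot.grab_frame(n); cv2.imwrite(f"pics/{n}1.png",p[:,:,::-1])
    P=cloud(robot.camera_info(n),d)
    if n=="top":
        for nm,c in dict(c3=(.4466,.1627),c1=(.6632,.1685)).items():
            H=P[:,:,2]; m=(d>0)&(H>.028)&(H<.045)&(np.hypot(P[:,:,0]-c[0],P[:,:,1]-c[1])<.07); print(nm,m.sum(),rect(P[m][:,:2]) if m.any() else 0)
```

```text
mat wrist (far edge may be hidden) (array([ 0.55282983, -0.02472117]), 138.04981994628906, 137.19937133789062, -5.857635498046875)
[ 0.55249883 -0.02248309  0.16001117] [ 2.07434813e-05  2.42140748e-05 -9.99999999e-01] 50.100566646087 0.1279255089948591 37.0417
c3 0 0
c1 4 (array([0.71433899, 0.16994989]), 9.421551704406738, 0.5861914157867432, -87.87935709953308)
```

View pics/scene1.png

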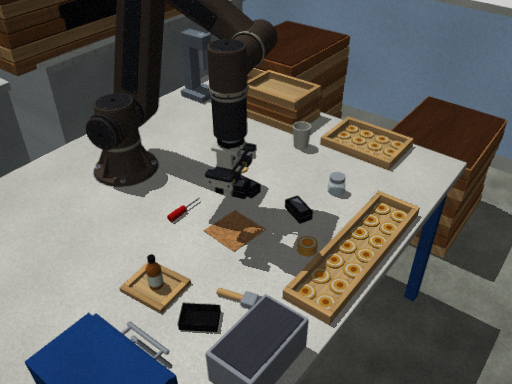

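The scene view shows the case held at about (237,185) above the mat. The bottle stands in the tray at (154,272), and everything else is undisturbed. One check remains: that the case is level.

Run:
```python
from h import *
p,d=robot.grab_frame("scene"); P=cloud(robot.camera_info("scene"),d); c=np.array([.5525,-.0225])
a=np.radians(16.755); u=np.array([np.cos(a),np.sin(a)]); s=(P[:,:,:2]-c)@u; v=(P[:,:,:2]-c)@[-u[1],u[0]]; H=P[:,:,2]
m=(d>0)&(abs(s)<.06)&(abs(v)<.035)&(H>.13)&(H<.21)
for lo in np.arange(-.05,.05,.01):
    k=m&(s>=lo)&(s<lo+.01)&(H<.2); 
    if k.sum()>3: print(round(lo,3),k.sum(),np.percentile(H[k],[2,50,98]).round(4))
cv2.imwrite("pics/z.png",np.clip(cv2.resize(p[130:220,190:290,::-1],None,fx=6,fy=6,interpolation=cv2.INTER_CUBIC)*2.,0,255).astype(np.uint8))
```

```text
-0.05 4 [0.158  0.1619 0.1692]
-0.04 18 [0.1528 0.1621 0.1745]
-0.03 18 [0.1525 0.1654 0.1716]
-0.02 5 [0.154  0.1642 0.1693]
0.01 39 [0.1559 0.176  0.1903]
0.02 61 [0.155  0.1851 0.1906]
0.03 65 [0.1551 0.1861 0.1912]
0.04 76 [0.154  0.1849 0.1917]
```

View pics/z.png

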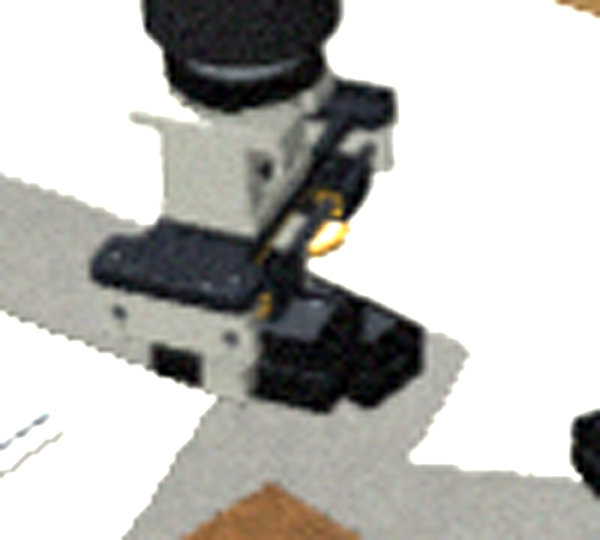

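The underside reads about 0.153–0.155 m along the whole length and the top about 0.19 m, so the case is level and firmly held in the crop.

```bash
python3 -c "
from rig import robot
print(robot.read_t()); print(robot.job_done())"
```

```text
37.1917
the job is handed in; nothing more can be done
None
```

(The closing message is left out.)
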